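# Hold the saw's reset key turned

## Task

Draw the key with the red head out of the key holder, push it fully home in the keyway of the saw's yellow-topped reset switch, working it past the two sticky pins, and only then turn it a quarter turn clockwise (seen from above) to its stop. The switch springs back when let go, so finish still gripping the red key and holding it turned. Leave the other two keys in their holder and everything else on the bench where it is.

Things in the scene. Friction and masses are not known exactly. Their poses are not given: they have to be found in the camera images.
- key_red: Red-headed key, upright, 40 g; belongs in the switch. Origin: lower tip of its blade; z up the key. Blade 4 (x) x 14 mm (y), 0 to 26 mm up, lower edge rounded; neck 5 mm round, to 44; steel collar 18 mm across, to 48; plastic head 12 mm thick (x) x 34 mm wide (y), 47 to 91 mm up: grip it there, across the 12 mm. Same after a half turn about z.
- key_blue: Blue-headed key, upright, 40 g; stays in the holder. Origin: lower tip of its blade; z up the key. Blade 4 (x) x 14 mm (y), 0 to 26 mm up, lower edge rounded; neck 5 mm round, to 44; steel collar 18 mm across, to 48; plastic head 12 mm thick (x) x 34 mm wide (y), 47 to 91 mm up: grip it there, across the 12 mm. Same after a half turn about z.
- key_green: Green-headed key, upright, 40 g; stays in the holder. Origin: lower tip of its blade; z up the key. Blade 4 (x) x 14 mm (y), 0 to 26 mm up, lower edge rounded; neck 5 mm round, to 44; steel collar 18 mm across, to 48; plastic head 12 mm thick (x) x 34 mm wide (y), 47 to 91 mm up: grip it there, across the 12 mm. Same after a half turn about z.
- holder: fixed wooden block, 60 (x) x 184 (y) x 52 mm high; origin: centre of underside. Keys stand in three slots at y = -60, 0, +60 mm (which is where varies), blade width along its y, collar on its top, tip 8 mm above the bench. A key comes out straight up, free after 44 mm.
- lock: fixed reset key switch: grey box with yellow top plate, 100 (x) x 84 (y) x 72 mm high, red lamp on its -x face; origin: centre of underside. In the keyway two sprung pins are met with the tip 16 to 30 mm deep; each sticks and can take 10 N of push to pass, less if the key is wiggled, so a force there is not the bottom. The key can turn only within about 5 mm of fully home.
- keyway (a point): centre of the keyway's mouth in the switch's top face, 72 mm above the bench; axes as lock. Slot straight down: 7 (x) x 17 mm (y) in the 11 mm thick plate, then 5.2 x 15.8 mm in the turning plug. Blade width goes along this y, either way round. Fully home: collar on the top face, tip 44 mm below this point.
- cylinder (a joint): turn of the plug, rad: 0 at rest, grows clockwise seen from above, stop at 1.571. A spring (0.02 N m at rest, 0.11 at the stop) turns it back. Some play between key and plug: turn the hand about 0.2 rad past the quarter to press on the stop. A white pointer on the top face goes from the black mark (-x side) to the green mark (+y side).
- push_block: bystander: wooden push block, 66x180x98 mm, at the left; origin at the centre of its underside; leave it alone.
- scissors: bystander: blue-handled scissors, 87x199x9 mm, at the left; origin at the centre of its underside; leave it alone.
- tape_measure: bystander: yellow tape measure, 38x80x64 mm, at the right; origin at the centre of its underside; leave it alone.
- chisel: bystander: chisel with yellow handle, 33x220x33 mm, at the right; origin at the centre of its underside; leave it alone.
- spirit_level: bystander: yellow spirit level, 25x300x58 mm, on edge along y at the back; origin at the centre of its underside; leave it alone.
- glue_bottle: bystander: white and blue glue bottle, 61x61x200 mm, upright at the right back; origin at the centre of its underside; leave it alone.
- spray_can: bystander: orange and grey spray can, 54x54x185 mm, upright at the left back; origin at the centre of its underside; leave it alone.
- masking_tape: bystander: roll of masking tape, 96x95x25 mm, at the right back; origin at the centre of its underside; leave it alone.

How it is judged:
On the way, in this order (a step that is already met when the one before it is completed fails the run):
1. the red key has been drawn clear of the holder by the gripper (z of key_red in the frame of holder above 0.055 m and contact force between the fingers and key_red above 2 N), for 0.1 s.
2. the red key is fully home in the keyway, within 5 mm, and not yet turned (z of key_red in the frame of keyway below -0.0385 m and horizontal distance between key_red and keyway below 0.005 m and angle between key_red's own z axis and vertical below 0.15 rad and value of joint cylinder below 0.3 rad), for 0.1 s.
3. the key has been turned a quarter turn clockwise (z of key_red in the frame of keyway below -0.0385 m and horizontal distance between key_red and keyway below 0.005 m and angle between key_red's own z axis and vertical below 0.15 rad and value of joint cylinder above 1.35 rad), for 0.2 s.
At the end, for the whole second after the job is handed in: The gripper still holds the red key (more than 2 N), the key is upright within 0.15 rad, within 5 mm of the keyway's axis and at least 38.5 mm deep (44 is home), the plug stays turned beyond 1.35 rad of its 1.571 rad quarter turn, and the blue and green keys are within 15 mm of where they stood (all of step 3 and contact force between the fingers and key_red above 2 N and distance of each of key_blue, key_green from where it was at the start of the episode below 0.015 m); the arm keeps its last pose, push and grip.
It fails at once if the blue or green key is drawn or moved by more than 30 mm (distance of any of key_blue, key_green from where it was at the start of the episode above 0.03 m).
It fails at once if a bystander is moved by more than 30 mm (distance of any of push_block, scissors, tape_measure, chisel, spirit_level, glue_bottle, spray_can, masking_tape from where it was at the start of the episode above 0.03 m).
It also fails if it takes over 54 s, if anything falls off the work surface, if the arm or the gripper's body presses on something with over 40 N, if the wrist force passes 120 N, or if a joint passes its speed limit or range.

## Robot

A 6-joint arm with a two-finger parallel gripper is mounted at the origin on a cart in front of the work surface, level with it; the furniture and walls round the work are solid. World frame = base frame: x ahead of the robot, y to its left, z up, the work surface at z = 0. Lengths are in m, angles in rad, forces in N, time in s.
With the tool pointing down it reaches from about 0.275 to 0.825 m from the base axis. Payload 5.2 kg.
Tool frame: the origin (TCP) lies at the very end of the fingers, on their centre line; the grasp point (between the pads) lies 19 mm behind it; z points along the fingers, y is the line along which they close (so a half turn about z gives the same grasp; the last joint's range is limited). The gripper opens to 93 mm and grips with 3 to 60 N. Pads are 15 mm wide; open, the fingers measure 128 mm over their backs; the gripper's body (75 mm by 188 mm) begins 65 mm behind the grasp point.
Start: joints at [-1.37, 0.259, 1.535, -0, 1.348, -0.203], TCP at [0.216, -0.506, 0.219] pointing down, gripper open.
Joint ranges: [-3.14, 3.14], [-0.91, 2.08], [0.19, 2.58], [-1.22, 4.36], [0.22, 2.71], [-3.12, 3.12]. Speed limits (rad/s): [2.57, 2.57, 3.14, 3.14, 3.14, 3.14].

## Interface

Orientations are given as a unit quaternion [w, x, y, z].
In Python, from plant import env, capture gives the robot as it stands.
- The arm moves only by the tool servo_tool, never from a script. Its argument "deltas" is a list of rows, each a list of 7 numbers: the opening, from 0 (shut) to 1 (fully open), then the shift along the tool's x, y, z in parts of the range, where 1.0 means 100 cm, then the turn, a rotation vector about the tool's x, y, z in parts of the range, where 1.0 means 2 rad. A call has 1 to 20 rows; each row is the pose to reach, as a shift and turn from the pose commanded when the call began, along the tool's axes at that moment; what a row does not reach only later rows make up. A row lasts 1/10 s, in which the tool goes at most 50 mm and 8.59 degrees, less where a joint would pass 70% of its speed; a pose out of reach is approached as far as the arm can. No shift or turn number may pass 1 either way. A call with a gripper value outside its range is refused whole. The fingers move at their own pace and stop on an object; "squeeze" is the grip in N (left out, the last holds). Time passes only in rows, so rows that repeat a pose let the fingers close. It gives the time, the measured TCP pose, the force, the opening and the grip force at its end, in the units of the state.
- env.read_state(): the state, without advancing time (a new reading comes with each control period).
- capture(name): name is "scene" or "top" or "wrist"; returns a dict with "img" (420x560x3 uint8, red, green, blue), "range_z" (420x560 float32, m along the optical axis (not along the pixel's ray), 0 where there is no reading), "camera_matrix" (3x3 intrinsics, pixels), "k1" (the pictures are not rectified: a ray, as slopes to the right and down, at radius r is drawn at 1 + k1 r^2 times it, then the intrinsics apply), "world_from_camera" (4x4, takes a point from camera to world coordinates); the wrist camera has in their place "T_tool_cam" (4x4, takes a point from camera to tool coordinates, whose origin is the TCP and whose axes are the flange's). Camera axes: x right, y up, looking along -z (the intrinsics and any distortion apply to the point x, -y, -z); pixel columns grow to the right and rows downward; lengths in m; the calibration is good to about 2 mm. A picture is of the moment at which its call begins: read the wrist's pose just before it.
- env.hand_in(): hands the job in; it is judged then, once.
The state is a dict: "time": time; "q": joint angles; "dq": joint speeds; "joint_torque": joint torques, N m; "tool_pos": TCP position; "tool_rot": TCP orientation; "ft_force": force on the tool from outside, world axes, zero at the start; "wrist_torque": the same for the moment, N m; "gripper_width": finger opening in m; "gripper_force": force on a finger pad.
Only numpy, scipy, OpenCV 4.12 (cv2) and the standard library are available. Lean on these libraries where they do the work, as an engineer would, in place of code of your own. Each camera call takes 0.05 s, during which the arm holds its last target. There are 200 camera calls.

## Working session

There is one attempt and no reset: what is moved stays moved. The work goes in short steps, Python scripts to look and compute and a tool call to move; the robot and the scene stay as the last step left them, time stands still between calls to the robot, and variables do not carry over. Pictures are saved under pics/ and viewed, at most 10 in all, crops included, and the job is handed in when it is done.

Besides the shell and the picture viewer there is one more tool, called by a JSON object that holds its "op" and its "data". servo_tool: Moves the arm, as the interface text tells. Its arguments: {"type":"object","properties":{"deltas":{"type":"array","items":{"type":"array","items":{"type":"number"}}},"squeeze":{"type":"number"}},"required":["deltas"]}

```bash
mkdir -p pics
cat > h.py <<'E'
import numpy as np, cv2
from plant import env, capture
from scipy.spatial.transform import Rotation as R
def rot(q): return R.from_quat([q[1],q[2],q[3],q[0]])
def cap(name):
    s=env.read_state(); c=capture(name)
    if 'world_from_camera' in c: T=c['world_from_camera']
    else:
        W=np.eye(4);W[:3,:3]=rot(s['tool_rot']).as_matrix();W[:3,3]=s['tool_pos'];T=W@c['T_tool_cam']
    return c,np.array(T)
def cloud(c,T):
    K=np.array(c['camera_matrix']);z=c['range_z'];h,w=z.shape
    v,u=np.mgrid[:h,:w].astype(float)
    p=np.stack([u.ravel(),v.ravel()],1)[:,None]
    n=cv2.undistortPoints(p,K,np.array([c['k1'],0,0,0,0.]))[:,0]
    zz=z.ravel()
    P=np.stack([n[:,0]*zz,-n[:,1]*zz,-zz,np.ones_like(zz)],1)@T.T
    P=P[:,:3].reshape(h,w,3); P[z==0]=np.nan
    return P
E
python3 - <<'E'
from h import *
c,T=cap('top'); d,T2=cap('scene')
print(T,env.read_state())
for n,x,t in(('top',c,T),('scene',d,T2)):
    cv2.imwrite(f'pics/{n}0.png',x['img'][...,::-1]); np.savez(f'{n}0.npz',img=x['img'],P=cloud(x,t))
E
```

```text
[[ 0.00256014  0.98025415 -0.19772519  0.21503639]
 [-0.99994135  0.00459027  0.00980975 -0.01104677]
 [ 0.01052366  0.19768848  0.9802084   1.70257297]
 [ 0.          0.          0.          1.        ]] {'time': 0.1, 'q': array([-1.36975692e+00,  2.59262258e-01,  1.53595203e+00, -6.31131008e-06,
        1.34800506e+00, -2.02818361e-01]), 'dq': array([-1.77463329e-05, -1.30590834e-03, -2.49996002e-03, -1.00137770e-03,
       -4.21003929e-06,  5.00516308e-04]), 'joint_torque': array([ 3.53965916e-03, -4.38210297e+01, -2.84641922e+01,  7.20879855e-02,
        3.61159723e-02, -6.78478432e-05]), 'tool_pos': array([ 0.2160441 , -0.5052641 ,  0.21791375]), 'tool_rot': array([-8.13346305e-04,  9.79681081e-01,  2.00560013e-01, -2.35364126e-06]), 'ft_force': array([-0.20998791,  0.37526815,  0.77598963]), 'wrist_torque': array([-0.00611194,  0.01129306, -0.0240889 ]), 'gripper_force': 0.0, 'gripper_width': 0.09302259300446314}
```

View pics/top0.png

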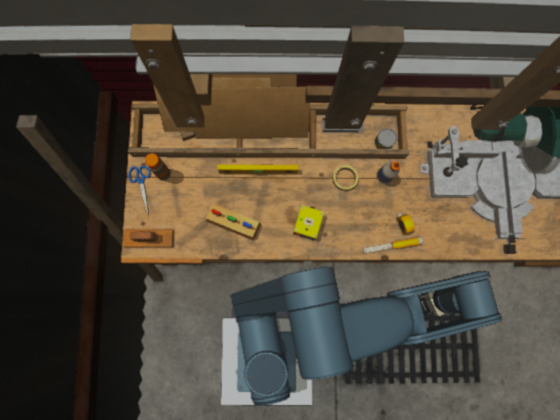

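View pics/scene0.png

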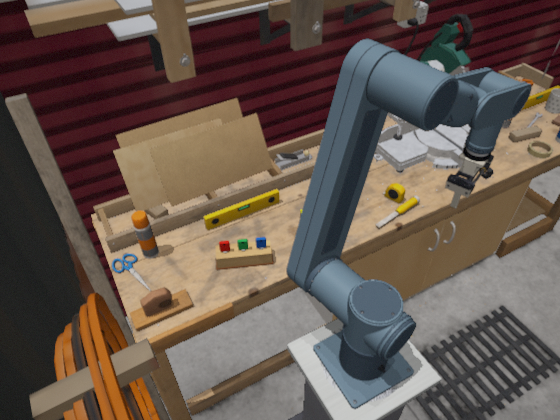

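The top view shows the holder at about (233,222), with the red key at (216,212), green at (232,219) and blue at (247,225). The yellow-topped switch is at (309,222). The scene view agrees, with the keys at (225,246), (243,244) and (261,243).

Run:
```python
from h import *
for n in('top','scene'):
    f=np.load(n+'0.npz');img=f['img'];P=f['P'];hsv=cv2.cvtColor(img,cv2.COLOR_RGB2HSV).astype(int);H,S,V=[hsv[...,i] for i in range(3)]
    v,u=np.mgrid[:420,:560]
    box=(u>200)&(u<330)&(v>195)&(v<270)
    for nm,lo,hi in(('red',-1,6),('green',45,80),('blue',100,130),('yel',22,34)):
        m=box&(H>lo)&(H<hi)&(S>140)&(V>60)&(P[...,2]>.04)&(P[...,2]<.2)
        if m.sum()>3: print(n,nm,m.sum(),np.round(np.nanmedian(P[m],0),4),np.round(np.nanmin(P[m],0),3),np.round(np.nanmax(P[m],0),3))
    if n=='top':
        b=(P[...,2]>.035)&(P[...,2]<.065)&(u>200)&(u<262)&(v>200)&(v<240)
        r=cv2.minAreaRect(P[b][:,:2].astype(np.float32));print('holder',r)
        b=(P[...,2]>.062)&(P[...,2]<.085)&(u>285)&(u<335)&(v>198)&(v<246)
        r=cv2.minAreaRect(P[b][:,:2].astype(np.float32));print('lock',r,np.median(P[b],0))
        cv2.imwrite('pics/top0c.png',cv2.resize(img[195:250,195:335,::-1],None,fx=5,fy=5,interpolation=cv2.INTER_CUBIC))
        for x in (.3,.4,.5,.6,.7):
            pass
        b=(P[...,2]>.3)&(v<200); print('beams',np.nanmin(P[b],0),np.nanmax(P[b],0))
```

```text
top red 21 [0.517  0.181  0.0987] [ 0.447 -0.108  0.05 ] [0.525 0.195 0.108]
top green 27 [0.4953 0.1274 0.0988] [0.488 0.114 0.085] [0.505 0.142 0.105]
top blue 18 [0.473  0.0726 0.099 ] [0.467 0.06  0.093] [0.478 0.085 0.104]
top yel 591 [ 0.487  -0.1457  0.0726] [ 0.429 -0.2    0.043] [0.549 0.15  0.091]
holder ((0.4965323805809021, 0.12995992600917816), (0.18525204062461853, 0.06135503947734833), 68.0876235961914)
lock ((0.4890385568141937, -0.14608457684516907), (0.08414235711097717, 0.10092783719301224), 73.05198669433594) [ 0.48730164 -0.14580342  0.07264497]
beams [ 0.44320696 -0.90601426  0.30009926] [0.99934183 0.64580395 1.0845446 ]
scene red 87 [0.5137 0.1843 0.0836] [0.505 0.169 0.056] [0.527 0.199 0.101]
scene green 90 [0.4918 0.1286 0.078 ] [0.482 0.02  0.044] [0.686 0.144 0.101]
scene blue 82 [0.467  0.0748 0.0831] [0.46  0.06  0.062] [0.48  0.089 0.099]
scene yel 336 [0.6881 0.0702 0.0549] [ 0.532 -0.124  0.04 ] [0.707 0.188 0.074]
```

View pics/top0c.png

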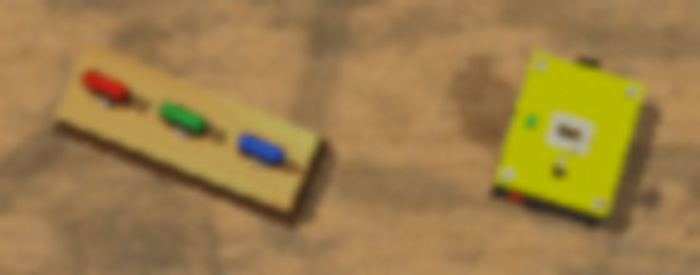

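The crop shows the slot across the plate at (568,132), with the pointer and black mark on the robot side (558,170) and the green mark on the left (530,121). The lock yaw is therefore about -17° and the holder yaw about -22°. Next I'll move above the red key and refine both with the wrist camera.

Careful with the scale: shifts go in shares of 100 cm and turns go in shares of 2 rad. That gives: 54.9 cm / 100 = 0.549, -51.4 cm / 100 = -0.514, -0.784 rad / 2 = -0.392.

{"op": "servo_tool", "data": {"deltas": [[1, 0.015, -0.014, 0, 0, 0, -0.025], [1, 0.549, -0.514, 0, 0, 0, -0.392], [1, 0.549, -0.514, 0, 0, 0, -0.392], [1, 0.549, -0.514, 0, 0, 0, -0.392], [1, 0.549, -0.514, 0, 0, 0, -0.392], [1, 0.549, -0.514, 0, 0, 0, -0.392], [1, 0.549, -0.514, 0, 0, 0, -0.392], [1, 0.549, -0.514, 0, 0, 0, -0.392], [1, 0.549, -0.514, 0, 0, 0, -0.392], [1, 0.549, -0.514, 0, 0, 0, -0.392], [1, 0.549, -0.514, 0, 0, 0, -0.392], [1, 0.549, -0.514, 0, 0, 0, -0.392], [1, 0.549, -0.514, 0, 0, 0, -0.392], [1, 0.549, -0.514, 0, 0, 0, -0.392], [1, 0.549, -0.514, 0, 0, 0, -0.392], [1, 0.549, -0.514, 0, 0, 0, -0.392], [1, 0.549, -0.514, 0, 0, 0, -0.392], [1, 0.549, -0.514, 0, 0, 0, -0.392], [1, 0.549, -0.514, 0, 0, 0, -0.392]]}}

```text
time: 2.0
tool_pos: [0.5184, 0.1817, 0.2183]
tool_rot: [-0.0, 0.829, 0.559, -0.001]
ft_force: [0.4, 0.1, 0.6]
gripper_width: 0.0931
gripper_force: 0.0
```

Run:
```python
from h import *
s=env.read_state();print(s['time'],s['tool_pos'],s['tool_rot'],s['q'],s['ft_force'])
c,T=cap('wrist');P=cloud(c,T);print(np.round(c['T_tool_cam'],3),c['camera_matrix'])
np.savez('w1.npz',img=c['img'],P=P);cv2.imwrite('pics/w1.png',c['img'][...,::-1])
```

```text
2.0 [0.51839259 0.18167934 0.2183005 ] [-7.34699069e-05  8.28935846e-01  5.59343318e-01 -6.40659743e-04] [ 1.34285894e-01  2.58419954e-01  1.53611820e+00 -4.47364132e-04
  1.34826819e+00  5.17994158e-01] [0.43883737 0.11627224 0.57227097]
[[ 0.     0.967  0.257  0.071]
 [ 1.    -0.    -0.001  0.   ]
 [-0.001  0.257 -0.967 -0.164]
 [ 0.     0.     0.     1.   ]] [[350.15114242   0.         275.66036745]
 [  0.         350.15114242 210.8352584 ]
 [  0.           0.           1.        ]]
```

View pics/w1.png

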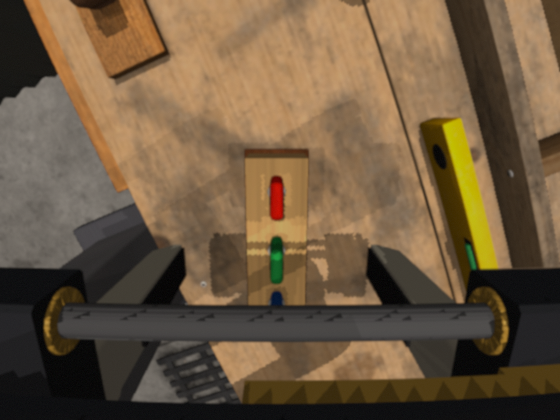

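The wrist view shows the red key at (277,198), centred between the fingers, with green at (277,260). The holder sides run at about u=245 and u=307.

Run:
```python
from h import *
f=np.load('w1.npz');img=f['img'];P=f['P'];hsv=cv2.cvtColor(img,cv2.COLOR_RGB2HSV).astype(int);H,S,V=[hsv[...,i] for i in range(3)]
s=env.read_state();M=rot(s['tool_rot']).as_matrix();print('toolx yaw',np.degrees(np.arctan2(M[1,0],M[0,0])))
v,u=np.mgrid[:420,:560];box=(u>240)&(u<312)&(v>140)&(v<300)
for nm,lo,hi in(('red',-1,8),('green',45,80)):
    m=box&(H>lo)&(H<hi)&(S>140)&(V>50)
    z=P[...,2];t=m&(z>np.nanpercentile(z[m],95)-.006)
    Q=(P[t]-s['tool_pos'])@M
    print(nm,m.sum(),t.sum(),P[t].mean(0),'rect',cv2.minAreaRect(P[t][:,:2].astype(np.float32)),'tool mid',(Q.min(0)+Q.max(0))/2,np.ptp(Q,0))
b=(abs(P[...,2]-.052)<.006)&box
print('hold',cv2.minAreaRect(P[b][:,:2].astype(np.float32)),np.median(P[b][:,2]))
```

```text
toolx yaw 67.98427617092285
red 527 480 [0.52064558 0.18501821 0.0959484 ] rect ((0.5207842588424683, 0.1844451129436493), (0.032457735389471054, 0.011012592352926731), 67.82894897460938) tool mid [0.00371455 0.00102408 0.1235823 ] [0.0324571  0.01105524 0.00670572]
green 424 375 [0.49865646 0.12988877 0.09623266] rect ((0.4985804259777069, 0.1291588991880417), (0.0313260443508625, 0.009854665026068687), 67.84666442871094) tool mid [-0.05586403  0.00114878  0.12292367] [0.03133756 0.00986794 0.00622454]
hold ((0.5041090250015259, 0.1442052572965622), (0.14976705610752106, 0.06026336923241615), 68.09976959228516) 0.04994369364277357
```

Converted, 15.7 cm / 100 = 0.157, 0.35 cm / 100 = 0.0035.

{"op": "servo_tool", "data": {"deltas": [[0.6, 0.0035, 0.001, 0.04, 0, 0, 0], [0.6, 0.0035, 0.001, 0.08, 0, 0, 0], [0.5, 0.0035, 0.001, 0.12, 0, 0, 0], [0.5, 0.0035, 0.001, 0.14, 0, 0, 0], [0.5, 0.0035, 0.001, 0.157, 0, 0, 0], [0.5, 0.0035, 0.001, 0.157, 0, 0, 0], [0, 0.0035, 0.001, 0.157, 0, 0, 0], [0, 0.0035, 0.001, 0.157, 0, 0, 0], [0, 0.0035, 0.001, 0.157, 0, 0, 0], [0, 0.0035, 0.001, 0.157, 0, 0, 0], [0, 0.0035, 0.001, 0.157, 0, 0, 0], [0, 0.0035, 0.001, 0.157, 0, 0, 0]], "squeeze": 40}}

```text
time: 3.25
tool_pos: [0.521, 0.1857, 0.0621]
tool_rot: [-0.0, 0.829, 0.56, -0.0]
ft_force: [-1.5, 0.5, 4.3]
gripper_width: 0.0118
gripper_force: 40.0
```

Converted, -12 cm / 100 = -0.12, -9 cm / 100 = -0.09.

{"op": "servo_tool", "data": {"deltas": [[0, 0, 0, -0.01, 0, 0, 0], [0, 0, 0, -0.025, 0, 0, 0], [0, 0, 0, -0.04, 0, 0, 0], [0, 0, 0, -0.06, 0, 0, 0], [0, 0, 0, -0.09, 0, 0, 0], [0, 0, 0, -0.12, 0, 0, 0], [0, 0, 0, -0.12, 0, 0, 0], [0, 0, 0, -0.12, 0, 0, 0]]}}

```text
time: 4.05
tool_pos: [0.5217, 0.1855, 0.1826]
tool_rot: [0.001, 0.829, 0.56, 0.001]
ft_force: [-0.4, -0.7, -0.7]
gripper_width: 0.0116
gripper_force: 40.0
```

Run:
```python
from h import *
s=env.read_state();p=s['tool_pos'];M=rot(s['tool_rot']).as_matrix();print(p,s['gripper_width'],s['ft_force'])
# go above lock, offset back along lock's y so wrist camera sees the slot
d=np.array([.489,-.146,p[2]])-p;print('to lock',d@M)
```

```text
[0.52170977 0.18552092 0.18256411] 0.011577483390372201 [-0.4330647  -0.73779999 -0.74753848]
to lock [-3.19734674e-01  9.35188479e-02 -1.22189845e-04]
```

Converted, -35 cm / 100 = -0.35, 9.35 cm / 100 = 0.0935, -0.088 rad / 2 = -0.044.

{"op": "servo_tool", "data": {"deltas": [[0, -0.02, 0.006, 0, 0, 0, -0.015], [0, -0.35, 0.0935, 0, 0, 0, -0.044], [0, -0.35, 0.0935, 0, 0, 0, -0.044], [0, -0.35, 0.0935, 0, 0, 0, -0.044], [0, -0.35, 0.0935, 0, 0, 0, -0.044], [0, -0.35, 0.0935, 0, 0, 0, -0.044], [0, -0.35, 0.0935, 0, 0, 0, -0.044], [0, -0.35, 0.0935, 0, 0, 0, -0.044], [0, -0.35, 0.0935, 0, 0, 0, -0.044], [0, -0.35, 0.0935, 0, 0, 0, -0.044], [0, -0.35, 0.0935, 0, 0, 0, -0.044], [0, -0.35, 0.0935, 0, 0, 0, -0.044], [0, -0.35, 0.0935, 0, 0, 0, -0.044]]}}

```text
time: 5.35
tool_pos: [0.4773, -0.1727, 0.1816]
tool_rot: [-0.0, 0.803, 0.596, -0.0]
ft_force: [-0.4, -0.1, -0.2]
gripper_width: 0.0116
gripper_force: 40.0
```

Run:
```python
from h import *
s=env.read_state();print(s['time'],s['tool_pos'],s['tool_rot'],s['gripper_force'],s['ft_force'])
c,T=cap('wrist');P=cloud(c,T)
np.savez('w2.npz',img=c['img'],P=P,T=T);cv2.imwrite('pics/w2.png',c['img'][...,::-1])
```

```text
5.35 [ 0.47732532 -0.17270236  0.1815572 ] [-1.80634880e-04  8.02696090e-01  5.96388258e-01 -9.94022496e-06] 39.984514117240906 [-0.40402789 -0.13473463 -0.24572779]
```

View pics/w2.png

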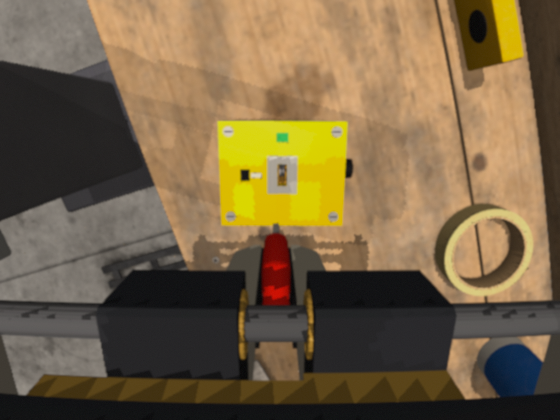

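The switch plate spans u 218–347 and v 122–225, with the slot at about (283,175). The held red key is at (276,270), and its tip peeks out at (277,230).

Run:
```python
from h import *
f=np.load('w2.npz');img=f['img'];P=f['P'];hsv=cv2.cvtColor(img,cv2.COLOR_RGB2HSV).astype(int);H,S,V=[hsv[...,i] for i in range(3)]
s=env.read_state();M=rot(s['tool_rot']).as_matrix();p=s['tool_pos'];print('yaw',np.degrees(np.arctan2(M[1,0],M[0,0])))
v,u=np.mgrid[:420,:560]
b=(u>205)&(u<360)&(v>112)&(v<232)&(abs(P[...,2]-.072)<.006)
b=cv2.morphologyEx(b.astype(np.uint8),cv2.MORPH_OPEN,np.ones((5,5)))>0
r=cv2.minAreaRect(P[b][:,:2].astype(np.float32));print('plate',r,np.median(P[b][:,2]), 'tool',(np.array([*r[0],.072])-p)@M)
# slot by dark pixels
g=img.max(2);k=(u>268)&(u<298)&(v>156)&(v<196)
print(g[160:193:2,270:297:2])
m=k&(g<90);print('slot px',u[m].min(),u[m].max(),v[m].min(),v[m].max(),m.sum())
def world(uv,z,c,T):
    K=np.array(c['camera_matrix']);n=cv2.undistortPoints(np.array([[uv]],float),K,np.array([c['k1'],0,0,0,0.]))[0,0]
    d=T[:3,:3]@[n[0],-n[1],-1];return T[:3,3]+d*(z-T[2,3])/d[2]
c,_=cap('wrist');T=f['T']
sq=(g>120)&(S<60)&k
for nm,q in(('slot',m),('square',sq)):
    w=world([(u[q].min()+u[q].max())/2,(v[q].min()+v[q].max())/2],.072,c,T);print(nm,u[q].min(),u[q].max(),v[q].min(),v[q].max(),w,'tool',(w-p)@M)
m=(u>255)&(u<300)&(v>230)&(v<310)&((H<8)|(H>172))&(S>140)&(V>50)
Q=(P[m]-p)@M;zt=np.nanpercentile(Q[:,2],5);t=Q[Q[:,2]<zt+.008]
print('head',m.sum(),len(t),'mid',(t.min(0)+t.max(0))/2,'min',t.min(0),'max',t.max(0))
m=(u>255)&(u<300)&(v>222)&(v<290)
Q=(P-p)@M;t=m&(Q[...,2]>.01)&(Q[...,2]<.075)&(abs(Q[...,1])<.02)
print('blade',t.sum(),Q[t].min(0),Q[t].max(0),Q[t].mean(0)) if t.sum() else 0
```

```text
yaw 73.21398727592208
plate ((0.4902695119380951, -0.14839781820774078), (0.08398382365703583, 0.10081391036510468), 73.24174499511719) 0.06998183803831842 tool [0.02714412 0.00526999 0.10966602]
[[183 177 171 171 171 171 173 172 171 173 184 189 187 193]
 [169 170 170 170 170 167 168 169 170 170 176 186 183 191]
 [168 170 169 167 144 120 123 129 151 169 170 172 171 186]
 [168 169 169 168 134  69  67  93 146 169 168 169 169 179]
 [168 170 170 163 137  93  82  98 137 168 168 169 168 178]
 [168 170 168 161 151 137 116 109 124 166 167 169 167 178]
 [167 170 169 166 156 130 100 118 146 167 167 169 168 180]
 [167 169 168 169 147  97  65 105 154 167 168 168 166 182]
 [166 168 168 166 136  86  87 108 146 166 168 169 167 180]
 [167 169 168 162 133 103 103 111 135 165 168 169 166 181]
 [166 168 167 164 140 110 108 115 137 166 167 171 171 184]
 [167 169 166 164 137 139 118 143 153 168 177 183 183 190]
 [166 169 167 163 133 128 118 123 147 169 184 187 184 194]
 [166 167 166 163 156 158 150 148 164 167 179 186 184 196]
 [166 167 166 166 166 167 166 166 167 166 174 185 183 196]
 [165 167 166 166 167 167 167 167 166 166 170 183 183 195]
 [171 173 171 170 173 174 174 174 174 173 180 185 185 197]]
slot px 280 283 165 176 27
slot 280 283 165 176 [ 0.4911264  -0.14458842  0.072     ] tool [0.03103867 0.00499021 0.10966641]
square 269 296 157 192 [ 0.49097916 -0.14785151  0.072     ] tool [0.0278721  0.00579163 0.10966607]
head 1904 1312 mid [ 0.01290036  0.00047977 -0.06134815] min [-0.00555864 -0.0054644  -0.09538033] max [ 0.03135937  0.00642395 -0.02731596]
blade 64 [ 0.00114645 -0.00198451  0.03513977] [0.00536845 0.00190962 0.05533499] [0.00475867 0.00015115 0.04447185]
```

Converted, 4.5 cm / 100 = 0.045, 0.55 cm / 100 = 0.0055.

{"op": "servo_tool", "data": {"deltas": [[0, 0.004, 0.003, 0.02, 0, 0, 0], [0, 0.008, 0.0055, 0.04, 0, 0, 0], [0, 0.008, 0.0055, 0.045, 0, 0, 0], [0, 0.008, 0.0055, 0.045, 0, 0, 0], [0, 0.008, 0.0055, 0.045, 0, 0, 0]]}}

```text
time: 5.95
tool_pos: [0.4851, -0.1682, 0.1374]
tool_rot: [0.0, 0.803, 0.596, 0.0]
ft_force: [0.1, 0.4, -0.1]
gripper_width: 0.0115
gripper_force: 40.0
```

Run:
```python
from h import *
s=env.read_state();print(s['time'],s['tool_pos'],s['tool_rot'],s['gripper_force'],s['ft_force'])
c,T=cap('wrist');P=cloud(c,T)
np.savez('w3.npz',img=c['img'],P=P,T=T);
cv2.imwrite('pics/w3.png',cv2.resize(c['img'][90:290,180:380,::-1],(600,600),interpolation=cv2.INTER_CUBIC))
```

```text
5.95 [ 0.48513613 -0.16823281  0.13739524] [4.67235916e-04 8.03251702e-01 5.95639543e-01 1.40446601e-04] 39.98483061790466 [ 0.06258383  0.38409102 -0.10700021]
```

View pics/w3.png

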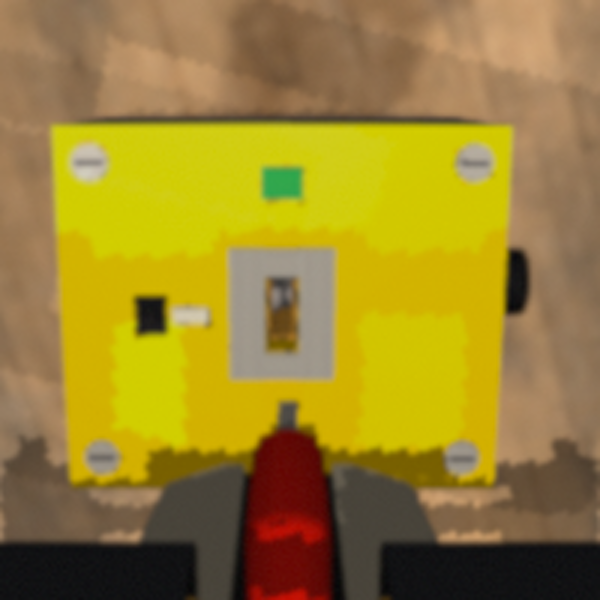

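The slot spans (264–299, 276–353) in the 3x crop, so its full-image centre is (273.8,194.8). The blade's front edge is at crop (288,401), which is (276,223.7) in the full image.

Run:
```python
from h import *
f=np.load('w3.npz');img=f['img'];P=f['P'];T=f['T']
c,_=cap('wrist');K=np.array(c['camera_matrix'])
s=env.read_state();M=rot(s['tool_rot']).as_matrix();p=s['tool_pos']
v,u=np.mgrid[:420,:560]
b=(u>190)&(u<355)&(v>125)&(v<250)&(abs(P[...,2]-.071)<.006)
b=cv2.morphologyEx(b.astype(np.uint8),cv2.MORPH_OPEN,np.ones((5,5)))>0
zp=np.median(P[b][:,2]);r=cv2.minAreaRect(P[b][:,:2].astype(np.float32));print('plate',r,zp,'tool',(np.array([*r[0],zp])-p)@M)
def world(uv,z):
    n=cv2.undistortPoints(np.array([[uv]],float),K,np.array([c['k1'],0,0,0,0.]))[0,0]
    d=T[:3,:3]@[n[0],-n[1],-1];return T[:3,3]+d*(z-T[2,3])/d[2]
for nm,uv in(('slot',(273.8,194.8)),('slotL',(268,194.8)),('slotR',(279.7,194.8)),('slotT',(273.8,182)),('slotB',(273.8,207.7)),('square',(274,194.7))):
    print(nm,(world(uv,zp)-p)@M)
Q=(P-p)@M
for vv in range(221,236,1):print(vv,np.round(1000*Q[vv,273:280],1).tolist() if vv in(225,228) else np.round(1000*Q[vv,276],1))
m=(u>250)&(u<300)&(v>230)&(v<260)
t=m&(Q[...,2]>-.04)&(Q[...,2]<.03)&(abs(Q[...,1])<.02)&(img[...,0]>2*img[...,1])
for z0 in(-36,-32,-28,-20,-15):
    k=t&(abs(Q[...,2]*1000-z0)<3)
    if k.sum()>3: print(z0,k.sum(),Q[k].min(0),Q[k].max(0))
```

```text
plate ((0.49050191044807434, -0.14732366800308228), (0.08150360733270645, 0.10079114139080048), 73.09082794189453) 0.0699931087288865 tool [ 0.02176064 -0.00129     0.06767714]
slot [ 0.02069872 -0.00102876  0.06767814]
slotL [ 0.02069823 -0.00494696  0.06767131]
slotR [0.02069969 0.00295706 0.06768509]
slotT [ 0.02946136 -0.0010223   0.06767364]
slotB [ 0.01170228 -0.00103565  0.06768276]
square [ 0.02076783 -0.00089361  0.06767834]
221 [ 2.3  0.5 67.5]
222 [ 1.7  0.5 67.1]
223 [ 4.6  0.5 55. ]
224 [ 4.9  0.5 52. ]
225 [[4.8, -1.5, 49.9], [4.5, -0.8, 51.2], [4.5, -0.2, 51.1], [5.0, 0.5, 49.4], [4.7, 1.1, 50.6], [4.6, 1.7, 50.6], [-0.6, 2.5, 67.4]]
226 [ 4.9  0.5 47.5]
227 [ 4.7  0.5 46. ]
228 [[4.3, -1.4, 45.2], [4.9, -0.8, 43.5], [4.7, -0.2, 44.2], [4.9, 0.5, 43.5], [4.5, 1.1, 44.7], [5.0, 1.7, 43.3], [-2.9, 2.6, 68.1]]
229 [ 4.7  0.4 42.1]
230 [ 5.1  0.4 38.7]
231 [ 5.   0.4 37.1]
232 [ 4.9  0.4 35.5]
233 [14.7  0.4  4.5]
234 [14.5  0.4  3.5]
235 [14.8  0.4  1.1]
-32 14 [ 0.01468016 -0.00167105 -0.03077218] [ 0.01528692  0.00203127 -0.02901396]
-28 93 [ 0.01329155 -0.00468927 -0.03077218] [ 0.01532259  0.00503539 -0.02505961]
-20 130 [ 0.01082688 -0.00578122 -0.02295057] [ 0.01544466  0.0057542  -0.0170323 ]
-15 114 [ 0.00812659 -0.00561153 -0.01799116] [ 0.01532316  0.00638965 -0.01206861]
```

Converted, 2.28 cm / 100 = 0.0228, 1.1 cm / 100 = 0.011.

{"op": "servo_tool", "data": {"deltas": [[0, 0.011, -0.001, 0, 0, 0, 0], [0, 0.0228, -0.0012, 0, 0, 0, 0], [0, 0.0228, -0.0012, 0, 0, 0, 0], [0, 0.0228, -0.0012, 0, 0, 0, 0], [0, 0.0228, -0.0012, 0.005, 0, 0, 0], [0, 0.0228, -0.0012, 0.009, 0, 0, 0], [0, 0.0228, -0.0012, 0.012, 0, 0, 0], [0, 0.0228, -0.0012, 0.014, 0, 0, 0], [0, 0.0228, -0.0012, 0.016, 0, 0, 0], [0, 0.0228, -0.0012, 0.016, 0, 0, 0]]}}

```text
time: 7.05
tool_pos: [0.49, -0.1459, 0.1203]
tool_rot: [-0.0, 0.803, 0.595, -0.0]
ft_force: [-0.1, 0.7, -0.5]
gripper_width: 0.0116
gripper_force: 40.0
```

Converted, 0.8 cm / 100 = 0.008, 0.6 cm / 100 = 0.006.

{"op": "servo_tool", "data": {"deltas": [[0, 0, 0, 0.002, 0, 0, 0], [0, 0, 0, 0.004, 0, 0, 0], [0, 0, 0, 0.006, 0, 0, 0], [0, 0, 0, 0.008, 0, 0, 0], [0, 0, 0, 0.008, 0, 0, 0]]}}

```text
time: 7.55
tool_pos: [0.49, -0.1458, 0.1123]
tool_rot: [-0.0, 0.803, 0.596, -0.0]
ft_force: [0.1, 0.5, -0.4]
gripper_width: 0.0118
gripper_force: 40.0
```

Converted, 1.2 cm / 100 = 0.012, 1.1 cm / 100 = 0.011, -0.03 rad / 2 = -0.015.

{"op": "servo_tool", "data": {"deltas": [[0, 0, 0, 0.003, 0, 0, 0], [0, 0, 0, 0.005, 0, 0, 0], [0, 0, 0, 0.007, 0, 0, 0], [0, 0, 0, 0.009, 0, 0, 0], [0, 0, 0, 0.011, 0, 0, 0.015], [0, 0, 0, 0.012, 0, 0, -0.015], [0, 0, 0, 0.012, 0, 0, 0]], "squeeze": 60}}

```text
time: 8.25
tool_pos: [0.491, -0.1463, 0.1013]
tool_rot: [0.001, 0.803, 0.595, 0.0]
ft_force: [0.8, -0.9, 3.8]
gripper_width: 0.0116
gripper_force: 60.0
```

Converted, 1.2 cm / 100 = 0.012, 1.1 cm / 100 = 0.011, -0.03 rad / 2 = -0.015.

{"op": "servo_tool", "data": {"deltas": [[0, 0, 0, 0.002, 0, 0, 0.015], [0, 0, 0, 0.004, 0, 0, -0.015], [0, 0, 0, 0.006, 0, 0, 0.015], [0, 0, 0, 0.008, 0, 0, -0.015], [0, 0, 0, 0.01, 0, 0, 0.015], [0, 0, 0, 0.011, 0, 0, -0.015], [0, 0, 0, 0.012, 0, 0, 0], [0, 0, 0, 0.012, 0, 0, 0]]}}

```text
time: 9.05
tool_pos: [0.4906, -0.1459, 0.0884]
tool_rot: [0.0, 0.805, 0.594, 0.0]
ft_force: [2.7, 1.1, 1.1]
gripper_width: 0.0115
gripper_force: 60.0
```

Converted, 0.8 cm / 100 = 0.008, 0.7 cm / 100 = 0.007, -0.02 rad / 2 = -0.01.

{"op": "servo_tool", "data": {"deltas": [[0, 0, 0, 0.002, 0, 0, 0.01], [0, 0, 0, 0.004, 0, 0, -0.01], [0, 0, 0, 0.006, 0, 0, 0], [0, 0, 0, 0.007, 0, 0, 0], [0, 0, 0, 0.008, 0, 0, 0], [0, 0, 0, 0.008, 0, 0, 0]]}}

```text
time: 9.65
tool_pos: [0.4905, -0.1461, 0.0821]
tool_rot: [0.001, 0.804, 0.595, 0.0]
ft_force: [-2.4, 0.5, 15.7]
gripper_width: 0.0117
gripper_force: 60.0
```

Run:
```python
from h import *
s=env.read_state();print(s['time'],s['tool_pos'],s['tool_rot'],s['q'],s['ft_force'],s['wrist_torque'])
c,T=cap('wrist');P=cloud(c,T);cv2.imwrite('pics/w4.png',cv2.resize(c['img'][90:290,180:380,::-1],(600,600),interpolation=cv2.INTER_CUBIC))
```

```text
9.65 [ 0.49053959 -0.14611527  0.08205878] [5.79733106e-04 8.03982234e-01 5.94653020e-01 1.35127078e-04] [-5.07528651e-01  3.27236000e-01  1.80840274e+00 -2.76683187e-04
  1.00478652e+00 -2.10252352e-01] [-2.35433548  0.47763345 15.73524602] [0.19284918 0.43943497 0.03742766]
```

View pics/w4.png

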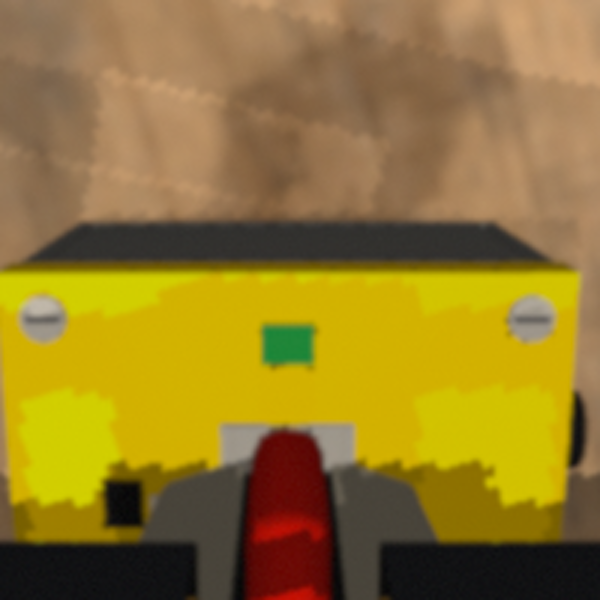

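The TCP is at 0.0821, which is exactly the computed home height, with 16 N from below. The collar is hidden but the head sits right over the plug, so the key is home. Next I'll turn it about the key's own axis, which lies 2 mm off the TCP.

Converted, -0.25 cm / 100 = -0.0025, -0.21 cm / 100 = -0.0021, 1.77 rad / 2 = 0.885.

{"op": "servo_tool", "data": {"deltas": [[0, 0, 0.0003, -0.0003, 0, 0, 0.06], [0, -0.0001, 0.0006, -0.0003, 0, 0, 0.125], [0, -0.0002, 0.0008, -0.0003, 0, 0, 0.19], [0, -0.0003, 0.001, -0.0003, 0, 0, 0.255], [0, -0.0004, 0.0013, -0.0003, 0, 0, 0.32], [0, -0.0006, 0.0015, -0.0003, 0, 0, 0.385], [0, -0.0008, 0.0016, -0.0003, 0, 0, 0.45], [0, -0.001, 0.0018, -0.0003, 0, 0, 0.515], [0, -0.0013, 0.0019, -0.0003, 0, 0, 0.58], [0, -0.0015, 0.002, -0.0003, 0, 0, 0.645], [0, -0.0018, 0.0021, -0.0003, 0, 0, 0.71], [0, -0.0021, 0.0021, -0.0003, 0, 0, 0.775], [0, -0.0023, 0.0021, -0.0003, 0, 0, 0.84], [0, -0.0025, 0.0021, -0.0003, 0, 0, 0.885], [0, -0.0025, 0.0021, -0.0003, 0, 0, 0.885], [0, -0.0025, 0.0021, -0.0003, 0, 0, 0.885], [0, -0.0025, 0.0021, -0.0003, 0, 0, 0.885]]}}

```text
time: 11.4
tool_pos: [0.4915, -0.149, 0.0821]
tool_rot: [0.0, 0.969, -0.245, 0.0]
ft_force: [-1.7, 1.4, 13.0]
gripper_width: 0.0116
gripper_force: 60.1
```

Run:
```python
from h import *
s=env.read_state();M=rot(s['tool_rot']).as_matrix();print(s['time'],s['tool_pos'],np.degrees(np.arctan2(M[1,0],M[0,0])),M[:,2],s['ft_force'],s['wrist_torque'],s['gripper_force'],s['q'])
c,T=cap('wrist');cv2.imwrite('pics/w5.png',cv2.resize(c['img'][90:290,180:380,::-1],(600,600),interpolation=cv2.INTER_CUBIC))
```

```text
11.4 [ 0.49152381 -0.14896583  0.0820843 ] -28.377646934476118 [ 2.69235520e-04 -6.94581586e-04 -9.99999723e-01] [-1.65407513  1.40518722 12.95731402] [0.3939484  0.31686924 0.43128667] 60.09338736534119 [-5.11364547e-01  3.30332994e-01  1.80359693e+00 -5.60730330e-04
  1.00708810e+00  1.55501477e+00]
```

View pics/w5.png

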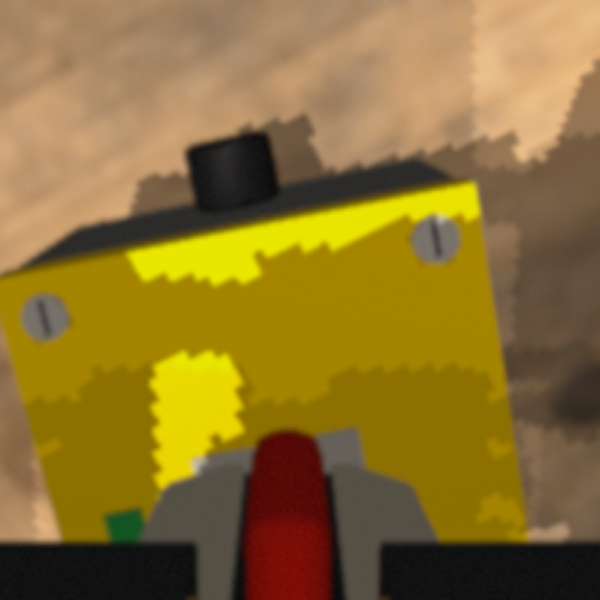

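The hand has turned 101.5° and the torque has risen to 0.43 N m, well above the spring's 0.11, so the plug is on its stop. The key is still aligned in the fingers at home depth, and the white pointer tip shows near (200,465), next to the green mark.

```bash
python3 -c "
from plant import env
print(env.hand_in())"
```

```text
the job is handed in; nothing more can be done
None
```

The red key is out of the holder, pushed fully home in the switch and turned clockwise to its stop. The arm was still gripping and holding it there when I handed in at about 11.5 s; the hand-in returned no verdict.

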